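# Put the small carton away in the pantry chest and fasten the hasp

### The job

Put the small low cardboard carton into the open drawer of the wooden chest, flat on the drawer floor beside the little jar, which stays standing. Then push the drawer fully shut, and only after that swing the steel hasp on top of the chest forward and down over the staple until it lies flat. Do not knock over or shove the other groceries.

Things in the scene. Friction and masses are not known exactly. Their poses are not given: they have to be found in the camera images.
- chest: low wooden chest with one drawer, fixed, carcass 210 mm deep (x), 280 mm wide (y), 100 mm high, flat top. Origin: middle of the carcass's lower front edge, at table level; +x from its front to its back, +y to its left, z up. The drawer opens towards its -x
- drawer (a joint): drawer opening in m: 0 = fully shut, grows as it comes out towards the chest's -x, up to 0.15; about 2 N friction. Front panel 18 mm thick, 280 mm wide, from 4 to 100 mm above the table; its back meets the carcass's front edge when shut (outer face then at chest x = -18 mm)
- drawer_floor (a point): point on the drawer's inner floor, 16 mm above the table, mid-width, at the back face of the front panel; moves with the drawer; axes as the chest's. Inside: 179 mm along +x, 120 mm to either side; only the part in front of the carcass is open from above. Side walls 46 mm high, 6 mm thick; 72 mm free height under the chest's top board
- hasp (a joint): angle in rad of the hasp's swinging leaf: 0 = closed, lying flat, pointing to the chest's -x across the top of the shut drawer front, staple through its slot; pi/2 = upright; more = leaning back. Stiff hinge: it stays where it is left
- hasp_hinge (a point): middle of the hasp's hinge line on the chest top, at chest x = 40 mm, 104 mm above the table; axis along the chest's y. The leaf is a steel strap 70 mm long, 36 mm wide, 3 mm thick, solid for 36 mm from the hinge, then a slot 26 x 14 mm
- staple (a point): foot of the staple, a steel loop 14 mm long (x) that stands 23 mm up on the middle of the top edge of the drawer front, 100 mm above the table; moves with the drawer. With all closed it stands 42 to 58 mm in front of the hinge line
- front_mid (a point): middle of the outer face of the drawer front, 55 mm above the table; moves with the drawer. Bare here; two round knobs (26 mm across, sticking out 24 mm) stand 85 mm to either side at this height
- hasp_tip (a point): middle of the free end of the hasp's swinging leaf, 70 mm from the hinge
- carton: the carton to put away: the low, lying plain cardboard carton 70 (x) x 42 (y) x 45 (z) mm, 120 g, on the table to the left of the chest; origin in the centre of its underside; a paper tape strip along its long x axis on top
- drawer_jar: little lidded jar, 40 mm across, 52 mm tall, already standing in the drawer, anywhere across its width; origin in the centre of its underside
- tall_carton: bystander: tall upright plain cardboard carton, 50 x 45 x 105 mm, with a paper band round its middle; origin in the centre of its underside
- can: bystander: upright metal food can, 60 mm across, 85 mm tall, with a paper label; origin in the centre of its underside
- top_jar: bystander: small lidded jar, 52 mm across, 60 mm tall, standing on top of the chest on the left (+y) side of the hasp; origin in the centre of its underside
- top_can: bystander: small can, 54 mm across, 58 mm tall, standing on top of the chest on the right (-y) side of the hasp; origin in the centre of its underside
Not all that is in view belongs to the job. What is shaped like the carton but black or pink is not meant.

How it is judged:
By the outcome, as a careful person would: the job done as asked, in the order asked, and still so for the second after the job is handed in, with the robot touching nothing.
It also fails if it takes over 67 s, if anything falls off the work surface, if the arm or the gripper's body presses on something with over 40 N, if the wrist force passes 120 N, or if a joint passes its speed limit or range.

### The arm

A 6-joint arm with a two-finger parallel gripper is mounted at the origin on the work surface. World frame = base frame: x ahead of the robot, y to its left, z up, the work surface at z = 0. Lengths are in m, angles in rad, forces in N, time in s.
With the tool pointing down it reaches from about 0.4 to 0.825 m from the base axis. Payload 7 kg.
Tool frame: the origin (TCP) lies midway between the tips of the shut fingers; the grasp point (between the pads) lies 19 mm behind it; z points along the fingers, y is the line along which they close (so a half turn about z gives the same grasp; the last joint's range is limited). The gripper opens to 88 mm and grips with 3 to 60 N. Pads are 19 mm wide; open, the fingers measure 130 mm over their backs; the gripper's body (78 mm by 193 mm) begins 47 mm behind the grasp point.
Start: joints at [1.593, 0.359, 0.012, 0, -1.224, -0.288], TCP at [0.177, 0.651, 0.227] pointing down, gripper open.
Joint ranges: [-3.07, 3.07], [-1.43, 2.12], [-1.02, 1.25], [-3.03, 1.67], [-3.05, -0], [-3.03, 3.03]. Speed limits (rad/s): [2.39, 2.39, 3.01, 3.14, 3.14, 3.14].

### API

Orientations are given as [roll, pitch, yaw] about the fixed x, y, z axes, in that order (R = Rz(yaw) Ry(pitch) Rx(roll)).
In Python, from station import arm, grab_frame, camera_params, spot_in gives the robot as it stands.
- The arm moves only by the shell command python3 -m jog 'ROWS' [FORCE]. ROWS is JSON, a list that holds one entry, the list of rows, each a list of 7 numbers: the shift along the tool's x, y, z in mm, then the turn, a rotation vector about the tool's x, y, z in rad, then the finger opening in mm, from 0 to 87.6. In form: [[[x, y, z, wx, wy, wz, fingers], ...]]. A call has 1 to 20 rows; each row is the pose to reach, as a shift and turn from the pose commanded when the call began, along the tool's axes at that moment; what a row does not reach only later rows make up. A row lasts 1/8 s, in which the tool goes at most 62.5 mm and 10.7 degrees, less where a joint would pass 70% of its speed; a pose out of reach is approached as far as the arm can. A call with a gripper value outside its range is refused whole. The fingers move at their own pace and stop on an object; FORCE is the grip in N (left out, the last holds). Time passes only in rows, so rows that repeat a pose let the fingers close. It gives the time, the measured TCP pose, the force, the opening and the grip force at its end, in the units of the state.
- arm.get_state(): the state, without advancing time (a new reading comes with each control period).
- grab_frame(name): name is "scene" or "top" or "wrist"; returns (picture, depth): 400x640x3 uint8, blue, green, red; 400x640 float32, m along the optical axis (not along the pixel's ray), 0 where there is no reading.
- camera_params(name): a dict with "mtx" (3x3 intrinsics, pixels), "R" (3x3) and "t" (3): a world point X has camera coordinates R X + t. Camera axes: x right, y down, z forward; pixel columns grow to the right and rows downward; lengths in m; the calibration is good to about 2 mm. A picture is of the moment at which its call begins: read the wrist's pose just before it. camera_params takes no time and is no camera call; for the wrist camera it gives the pose at the moment of the call.
- arm.job_done(): hands the job in; it is judged then, once.
Trained networks look in the newest picture that a camera, given by its name, has taken for a name from the list of things; names that differ only in an ending like _2 or _b are one class to them, and where a whole thing is asked for, a point or a joint stands for the part that bears it (a point fixed in the world has none). Each returns a list of dicts, best first, with "confidence" (0 to 1); they miss things now and then, are a little off and sometimes report something else, mostly with a low value. They report only what shows in the picture. A call takes as long as a camera call. They do not tell look-alikes from the thing itself.
- spot_in(query, camera): "uv" ([column, row] in pixels, amid what is visible of it).
The state is a dict: "t": time; "q": joint angles; "qd": joint speeds; "joint_efforts": joint torques, N m; "eef_pos": TCP position; "ee_rot": TCP orientation; "force": force on the tool from outside, world axes, zero at the start; "moment": the same for the moment, N m; "width": finger opening in m; "gripper_force": force on a finger pad.
Only numpy, scipy, OpenCV 4.12 (cv2) and the standard library are available. Lean on these libraries where they do the work, as an engineer would, in place of code of your own. Each camera call takes 0.05 s, during which the arm holds its last target. There are 200 camera calls.

## Working session

There is one attempt and no reset: what is moved stays moved. The work goes in short steps, Python scripts to look and compute and a shell command to move; the robot and the scene stay as the last step left them, time stands still between calls to the robot, and variables do not carry over. Pictures are saved under pics/ and viewed, at most 10 in all, crops included, and the job is handed in when it is done.

```bash
mkdir -p pics; ls; cat > h.py <<'E'
from station import arm, grab_frame, camera_params, spot_in
import numpy as np, cv2
from scipy.spatial.transform import Rotation as Ro
def w(uv,d,P,z=None):
    K,R,t=[np.array(P[k],float) for k in('mtx','R','t')]
    r=np.linalg.inv(K)@np.array([uv[0],uv[1],1.]); C=-R.T@t
    v=R.T@r
    return C+v*((z-C[2])/v[2] if z is not None else d)
def cloud(d,P):
    K,R,t=[np.array(P[k],float) for k in('mtx','R','t')]
    v,u=np.mgrid[0:d.shape[0],0:d.shape[1]]
    r=np.stack([(u-K[0,2])/K[0,0]*d,(v-K[1,2])/K[1,1]*d,d],-1)
    X=(r-t)@R; X[d<=0]=np.nan
    return X
def totool(s,p):
    "world delta of TCP to point p, in tool axes mm"
    return (Ro.from_euler('xyz',s['ee_rot']).inv().apply(np.array(p)-s['eef_pos'])*1000).round(1)
E
python3 - <<'E'
from h import *
s=arm.get_state();print(s)
ims=[]
for c in('top','scene'):
    P=camera_params(c);im,d=grab_frame(c);cv2.imwrite(f'pics/{c}0.png',im);np.save(f'/tmp/{c}.npy',d)
    X=cloud(d,P)
    for n in ['carton','drawer','chest','drawer_jar','hasp','tall_carton','can','top_jar','top_can','hasp_tip','staple','front_mid','hasp_hinge','drawer_floor']:
        for r in spot_in(n,c)[:3]:
            u,v=map(int,r['uv']);print(c,n,(u,v),round(r['confidence'],2),X[v,u].round(3))
E
```

```text
pics
{'t': 0.0, 'q': array([ 1.59306356e+00,  3.59377498e-01,  1.10721899e-02, -3.35864311e-04,
       -1.22408482e+00, -2.88116946e-01]), 'qd': array([ 2.33947453e-04, -8.94431789e-04, -4.92102011e-04,  1.69594813e-05,
        1.15437930e-03,  1.53274846e-03]), 'joint_efforts': array([-2.20297239e-03, -5.82724464e+01,  2.93053633e+01,  6.99750736e+00,
        6.80579193e-03, -1.65612096e-04]), 'eef_pos': array([0.17723369, 0.65082263, 0.22563713]), 'ee_rot': array([ 3.13997482e+00, -1.50196203e-04, -2.65963968e-01]), 'force': array([ 0.47845065,  0.17176724, -0.66487699]), 'moment': array([-0.04706248,  0.00165301,  0.01622495]), 'gripper_force': 0.0, 'width': 0.08770954653911485}
top carton (268, 221) 0.72 [0.508 0.204 0.046]
top carton (187, 269) 0.62 [0.388 0.397 0.045]
top carton (198, 220) 0.58 [0.508 0.376 0.047]
top drawer (408, 219) 0.81 [ 0.521 -0.151  0.019]
top drawer (368, 157) 0.51 [ 0.645 -0.031  0.159]
top drawer (227, 184) 0.2 [0.592 0.301 0.086]
top chest (404, 177) 0.67 [ 0.613 -0.125  0.102]
top drawer_jar (437, 213) 0.75 [ 0.531 -0.211  0.07 ]
top tall_carton (23
[... 931 characters left out ...]
  0.159]
scene drawer_jar (231, 203) 0.52 [ 0.706 -0.077  0.101]
scene hasp (232, 174) 0.69 [ 0.632 -0.13   0.128]
scene tall_carton (400, 202) 0.58 [0.432 0.278 0.066]
scene can (385, 248) 0.58 [0.633 0.32  0.08 ]
scene top_jar (252, 187) 0.64 [ 0.672 -0.031  0.148]
scene top_can (192, 167) 0.88 [ 0.686 -0.216  0.152]
scene hasp_tip (227, 174) 0.71 [ 0.636 -0.143  0.126]
scene staple (267, 168) 0.66 [ 0.464 -0.14   0.048]
scene staple (228, 175) 0.46 [ 0.637 -0.14   0.124]
scene front_mid (271, 166) 0.73 [ 0.462 -0.126  0.059]
scene hasp_hinge (229, 203) 0.68 [ 0.706 -0.083  0.099]
scene hasp_hinge (403, 201) 0.44 [0.44  0.288 0.078]
scene drawer_floor (274, 169) 0.87 [ 0.466 -0.113  0.055]
```

```bash
python3 - <<'E'
import cv2
im=cv2.imread('pics/top0.png')[120:300,150:490]
cv2.imwrite('pics/topc.png',cv2.resize(im,(794,420),interpolation=cv2.INTER_CUBIC))
E
```

```text
(no output)
```

View pics/topc.png

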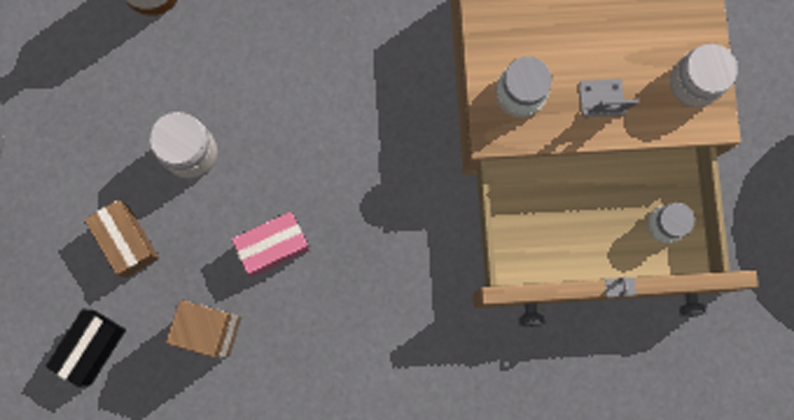

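View pics/scene0.png

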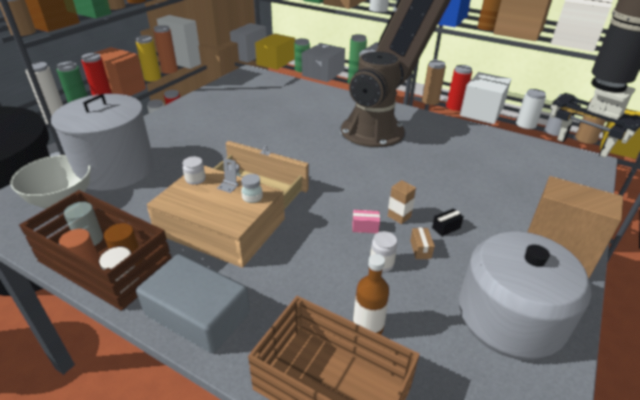

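Carton candidates in the top view: pink (268,221), black (187,269) and plain brown cardboard with a tape strip (200,221). The brown one fits; pink and black are ruled out, and (235,260) is the tall carton. The enlarged crop confirms this. The drawer is fully open with the jar on its right side, and the hasp stands near upright.

```bash
python3 - <<'E'
from h import *
P=camera_params('top');d=np.load('/tmp/top.npy');X=cloud(d,P);im=cv2.imread('pics/top0.png')
def seg(box,z0,z1):
    u0,v0,u1,v1=box;m=np.zeros(d.shape,bool);m[v0:v1,u0:u1]=1
    return X[m&(X[...,2]>z0)&(X[...,2]<z1)]
def rect(p):
    p=p[:,:2].astype(np.float32)*1000;c,s,a=cv2.minAreaRect(p);b=cv2.boxPoints((c,s,a)).round(0)
    print(len(p),np.round(c,1),np.round(s,1),round(a,1),b.tolist())
print('carton');p=seg((184,202,222,242),.038,.056);print(np.median(p,0));rect(p)
print('front top');p=seg((350,232,478,252),.085,.107);rect(p);print(np.median(p[:,2]))
print('chest top');p=seg((335,80,475,195),.09,.105);rect(p)
print('djar');p=seg((425,200,455,230),.06,.076);rect(p)
print('topjar');p=seg((355,140,390,175),.15,.17);rect(p)
print('topcan');p=seg((435,135,470,170),.15,.17);rect(p)
print('hasp');p=seg((392,150,428,172),.11,.19);rect(p);print(p[:,2].min(),p[:,2].max(),np.median(p,0))
for lo in(.11,.125,.14,.155,.165):
    q=p[(p[:,2]>lo)&(p[:,2]<lo+.015)];print(lo,len(q),q.mean(0) if len(q) else '',q.min(0) if len(q) else '',q.max(0) if len(q) else '')
print('staple');p=seg((404,230,426,250),.106,.14);rect(p)
print('tall');rect(seg((215,240,260,280),.09,.115));print('can');rect(seg((205,160,250,205),.075,.095))
# lines of front panel: fit
p=seg((350,232,478,252),.09,.107);l=cv2.fitLine(p[:,:2].astype(np.float32),cv2.DIST_HUBER,0,.01,.01).ravel();print(l, np.degrees(np.arctan2(l[1],l[0])))
E
```

```text
carton
[0.50582798 0.37131712 0.04517406]
492 [505.7 372.1] [70.7 42.5] 32.0 [[465.0, 371.0], [487.0, 335.0], [547.0, 373.0], [524.0, 409.0]]
front top
916 [ 455.8 -147.9] [ 18.1 279.8] 4.2 [[436.0, -9.0], [457.0, -288.0], [475.0, -287.0], [455.0, -8.0]]
0.10027348797325944
chest top
8379 [ 700.  -130.4] [211.1 280.9] 4.4 [[584.0, 2.0], [605.0, -279.0], [816.0, -262.0], [795.0, 18.0]]
djar
182 [ 529.3 -217.2] [34.1 35. ] 48.2 [[505.0, -218.0], [531.0, -242.0], [554.0, -216.0], [528.0, -193.0]]
topjar
328 [653.7 -47.9] [44.2 45.9] 89.0 [[630.0, -70.0], [676.0, -70.0], [677.0, -26.0], [631.0, -25.0]]
topcan
376 [ 668.3 -229.5] [48.4 48.5] 46.8 [[634.0, -231.0], [669.0, -264.0], [703.0, -228.0], [667.0, -195.0]]
hasp
87 [ 630.1 -135.6] [ 7.9 37.5] 0.0 [[626.0, -117.0], [626.0, -154.0], [634.0, -154.0], [634.0, -117.0]]
0.11063026768693703 0.1766095071705154 [ 0.63021424 -0.13405478  0.14950196]
0.11 16 [ 0.63278096 -0.13711713  0.11724003] [ 0.63162751 -0.15432309  0.11063027] [ 0.63405802 -0.11763982  0.12497779]
0.125 17 [ 0.63152175 -0.13199933  0.13364104] [ 0.63023783 -0.15162537  0.12594326] [ 0.63372369 -0.11694445  0.13964358]
0.14 15 [ 0.63041074 -0.13440069  0.14596747] [ 0.62783549 -0.15222961  0.14035201] [ 0.63261064 -0.11684793  0.1538637 ]
0.155 13 [ 0.62877372 -0.13131153  0.1628597 ] [ 0.62793619 -0.15268558  0.15725962] [ 0.63019974 -0.11717527  0.1695277 ]
0.165 32 [ 0.62871873 -0.13477588  0.17220075] [ 0.62617868 -0.15238976  0.1656132 ] [ 0.63190042 -0.11796748  0.17660951]
staple
19 [ 455.5 -148.1] [16.6  4. ] 3.7 [[447.0, -147.0], [447.0, -151.0], [464.0, -150.0], [464.0, -146.0]]
tall
448 [410.  273.4] [50.4 44.8] 74.7 [[382.0, 255.0], [425.0, 243.0], [438.0, 292.0], [395.0, 304.0]]
can
430 [605.5 306.2] [53.5 55. ] 0.2 [[579.0, 334.0], [579.0, 279.0], [632.0, 279.0], [632.0, 334.0]]
[ 0.07371797 -0.9972791   0.45553067 -0.14699921] -85.77243
```

```bash
python3 -m jog '[[[385,188,45,0,0,-0.83,70],[385,188,45,0,0,-0.83,70],[385,188,45,0,0,-0.83,70],[385,188,45,0,0,-0.83,70],[385,188,45,0,0,-0.83,70],[385,188,45,0,0,-0.83,70],[385,188,45,0,0,-0.83,70],[385,188,45,0,0,-0.83,70],[385,188,45,0,0,-0.83,70],[385,188,45,0,0,-0.83,70],[385,188,45,0,0,-0.83,70],[385,188,45,0,0,-0.83,70]]]' 15
python3 - <<'E'
from h import *
s=arm.get_state();print(s['eef_pos'],s['ee_rot'],totool(s,[.499,.368,.025]))
im,d=grab_frame('wrist');cv2.imwrite('pics/w1.png',im)
P=camera_params('wrist');X=cloud(d,P);print(X[::80,::80,2].round(3))
m=(X[...,2]>.036)&(X[...,2]<.056)&(np.hypot(X[...,0]-.506,X[...,1]-.372)<.055)
print(m.sum(),cv2.minAreaRect((X[m][:,:2]*1000).astype(np.float32)))
m=(X[...,2]>.07)&(X[...,2]<.1)&(np.hypot(X[...,0]-.605,X[...,1]-.306)<.05);print(m.sum(),X[m].max(0) if m.sum() else '')
E
```

```text
t: 3.0
eef_pos: [0.4989, 0.3695, 0.1818]
ee_rot: [-3.141, -0.0, 0.565]
force: [-0.0, 1.1, 0.4]
width: 0.0697
gripper_force: 0.0
[0.49888852 0.36946085 0.18175719] [-3.14146351e+00 -3.14920564e-04  5.65492072e-01] [ -0.7   1.3 156.8]
[[ 0.16   0.161  0.146  0.075 -0.001 -0.     0.    -0.001]
 [ 0.007  0.     0.001  0.     0.001  0.    -0.     0.   ]
 [ 0.11   0.023 -0.     0.     0.047  0.     0.001 -0.   ]
 [ 0.265  0.263  0.263  0.2   -0.001  0.2    0.264  0.263]
 [ 0.286  0.272  0.272  0.     0.277  0.276  0.278  0.277]]
2846 ((507.6825866699219, 374.1919250488281), (70.16764068603516, 42.06978988647461), 32.34476852416992)
4037 [0.63501483 0.3380079  0.08771098]
```

```bash
python3 -m jog '[[[1,-1,60,0,0,0,70],[1,-1,110,0,0,0,70],[1,-1,145,0,0,0,70],[1,-1,156,0,0,0,70],[1,-1,156,0,0,0,70],[1,-1,156,0,0,0,70],[1,-1,156,0,0,0,30],[1,-1,156,0,0,0,30],[1,-1,156,0,0,0,30],[1,-1,156,0,0,0,30],[1,-1,156,0,0,0,30],[1,-1,156,0,0,0,30],[1,-1,150,0,0,0,30],[1,-1,120,0,0,0,30],[1,-1,70,0,0,0,30],[1,-1,20,0,0,0,30],[1,-1,-10,0,0,0,30],[1,-1,-10,0,0,0,30]]]' 20
python3 - <<'E'
from h import *
s=arm.get_state()
o=np.array([.5945,-.1385,0]);ex=np.array([.9972,.075,0]);ey=np.array([-.075,.9972,0])
R=Ro.from_euler('xyz',s['ee_rot'])
# carton centre 8mm ahead along tool x; want at chest (-66,+32)
c=o-.066*ex+.032*ey; tcp=c-.008*ex; print(tcp)
print(totool(s,[tcp[0],tcp[1],s['eef_pos'][2]]),s['ee_rot'][2]-.075)
E
```

```text
t: 5.3
eef_pos: [0.5006, 0.3713, 0.1946]
ee_rot: [-3.14, -0.005, 0.564]
force: [-0.1, -0.9, -2.2]
width: 0.0421
gripper_force: 20.0
[ 0.5183072 -0.1121396  0.       ]
[-243.7  417.9   -2. ] 0.48948150497069837
```

```bash
python3 -m jog '[[[-61,105,0,0,0,0.12,30],[-122,210,0,0,0,0.25,30],[-183,315,0,0,0,0.37,30],[-244,418,0,0,0,0.49,30],[-244,418,0,0,0,0.49,30],[-244,418,0,0,0,0.49,30],[-244,418,0,0,0,0.49,30],[-244,418,0,0,0,0.49,30],[-244,418,0,0,0,0.49,30],[-244,418,0,0,0,0.49,30],[-244,418,0,0,0,0.49,30],[-244,418,0,0,0,0.49,30],[-244,418,0,0,0,0.49,30]]]' 20
python3 - <<'E'
from h import *
s=arm.get_state();print(totool(s,[.518,-.112,.043]),s['ee_rot'])
im,d=grab_frame('wrist');cv2.imwrite('pics/w2.png',im)
E
```

```text
t: 6.92
eef_pos: [0.5172, -0.1129, 0.1916]
ee_rot: [-3.142, -0.0, 0.075]
force: [0.6, -0.1, -2.0]
width: 0.0417
gripper_force: 20.0
[  0.9  -0.8 148.6] [-3.14155793e+00 -1.53396382e-04  7.54386116e-02]
```

View pics/w2.png

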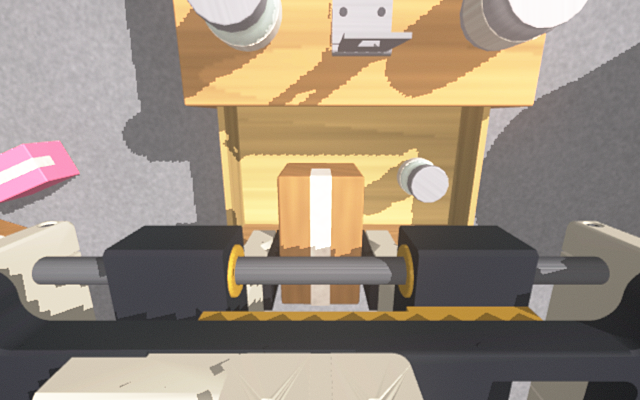

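The carton is held straight over the open drawer at about (320,235), clear of the jar at (423,180) and the front panel. Lowering and releasing.

```bash
python3 -m jog '[[[1,-1,50,0,0,0,30],[1,-1,95,0,0,0,30],[1,-1,125,0,0,0,30],[1,-1,142,0,0,0,30],[1,-1,147,0,0,0,30],[1,-1,149,0,0,0,30],[1,-1,149,0,0,0,30],[1,-1,149,0,0,0,56],[1,-1,149,0,0,0,56],[1,-1,149,0,0,0,56],[1,-1,149,0,0,0,56],[1,-1,140,0,0,0,56],[1,-1,100,0,0,0,56],[1,-1,50,0,0,0,56],[1,-1,-5,0,0,0,56],[1,-1,-5,0,0,0,56],[1,-1,-5,0,0,0,56]]]' 20
python3 - <<'E'
from h import *
s=arm.get_state()
for c in ('top','wrist'):
    im,d=grab_frame(c);cv2.imwrite(f'pics/{c}3.png',im);X=cloud(d,camera_params(c))
    o=np.array([.5945,-.1385,0]);ex=np.array([.9972,.075,0]);ey=np.array([-.075,.9972,0])
    C=np.stack([(X-o)@ex,(X-o)@ey,X[...,2]],-1)
    m=(C[...,2]>.05)&(C[...,2]<.066)&(C[...,0]>-.12)&(C[...,0]<-.01)&(C[...,1]>-.03)&(C[...,1]<.09)
    p=C[m];print(c,m.sum(),cv2.minAreaRect((p[:,:2]*1000).astype(np.float32)),p[:,2].mean(),np.percentile(p[:,2],[5,95]))
    m=(C[...,2]>.06)&(C[...,2]<.076)&(C[...,0]>-.12)&(C[...,0]<-.01)&(C[...,1]<-.04)&(C[...,1]>-.11)
    p=C[m];print('jar',m.sum(),p.mean(0))
    for n in('drawer_jar','carton'):
        for r in spot_in(n,c)[:3]:u,v=map(int,r['uv']);print(n,u,v,r['confidence'],C[v,u].round(3))
# approach point for push: 50 mm in front of panel face (chest x -148), z .055
tgt=o-.205*ex;print(totool(s,[tgt[0],tgt[1],.052]), np.hypot(*tgt[:2]))
E
```

```text
t: 9.1
eef_pos: [0.5177, -0.1124, 0.1969]
ee_rot: [-3.141, -0.001, 0.074]
force: [-0.2, -0.0, -0.0]
width: 0.0559
gripper_force: 0.0
top 33 ((-100.73218536376953, 31.62075424194336), (9.487303733825684, 41.088321685791016), 8.87751579284668) 0.05934510616065569 [0.05129746 0.06365063]
jar 0 [nan nan nan]
carton 263 226 0.66 [-0.072  0.361  0.045]
carton 186 271 0.65 [-0.17   0.551  0.046]
wrist 2911 ((-66.1248779296875, 32.69763946533203), (41.91527557373047, 70.9377670288086), 89.01301574707031) 0.06117446249719258 [0.05997291 0.06239676]
jar 1120 [-0.06764118 -0.07155997  0.06776021]
drawer_jar 419 181 0.85 [-0.066 -0.063  0.068]
carton 321 175 0.83 [-0.062  0.032  0.06 ]
[-130.4   32.   144.8] 0.41932712898285035<stdin>:10: RuntimeWarning: Mean of empty slice.
  ret = um.true_divide(
```

```bash
python3 -m jog '[[[-60,16,0,0,0,0,0],[-120,32,0,0,0,0,0],[-120,32,0,0,0,0,0],[-120,32,0,0,0,0,0],[-120,32,60,0,0,0,0],[-120,32,122,0,0,0,0],[-120,32,122,0,0,0,0],[-120,32,122,0,0,0,0],[-110,32,122,0,0,0,0],[-100,32,122,0,0,0,0],[-95,32,122,0,0,0,0],[-90,32,122,0,0,0,0],[-85,32,122,0,0,0,0],[-80,32,122,0,0,0,0],[-75,32,122,0,0,0,0],[-70,32,122,0,0,0,0]]]' 20
python3 - <<'E'
from h import *
s=arm.get_state();o=np.array([.5945,-.1385,0]);ex=np.array([.9972,.075,0]);ey=np.array([-.075,.9972,0])
print(s['force'],(s['eef_pos']-o)@ex,(s['eef_pos']-o)@ey,s['width'])
E
```

```text
t: 11.4
eef_pos: [0.4504, -0.1496, 0.0744]
ee_rot: [-3.142, 0.001, 0.074]
force: [-2.6, -0.0, 0.8]
width: 0.0007
gripper_force: 1.1
[-2.55675951 -0.00818795  0.78014957] -0.14455955078717103 -0.0002983254434619675 0.000707826133410343
```

```bash
python3 -m jog '[[[6,0,0,0,0,0,0],[13,0,0,0,0,0,0],[20,0,0,0,0,0,0],[27,0,0,0,0,0,0],[34,0,0,0,0,0,0],[41,0,0,0,0,0,0],[48,0,0,0,0,0,0],[55,0,0,0,0,0,0],[62,0,0,0,0,0,0],[69,0,0,0,0,0,0],[76,0,0,0,0,0,0],[83,0,0,0,0,0,0],[90,0,0,0,0,0,0],[96,0,0,0,0,0,0],[101,0,0,0,0,0,0],[105,0,0,0,0,0,0],[109,0,0,0,0,0,0],[112,0,0,0,0,0,0],[114,0,0,0,0,0,0],[114,0,0,0,0,0,0]]]' 20
```

```text
t: 13.9
eef_pos: [0.5647, -0.1411, 0.0747]
ee_rot: [3.141, -0.001, 0.074]
force: [-1.4, -0.1, -0.2]
width: 0.0004
gripper_force: 0.4
```

```bash
python3 -m jog '[[[1,0,0,0,0,0,0],[2,0,0,0,0,0,0],[3,0,0,0,0,0,0],[4,0,0,0,0,0,0],[4,0,0,0,0,0,0]]]' 20
```

```text
t: 14.52
eef_pos: [0.5686, -0.1409, 0.0747]
ee_rot: [3.141, -0.001, 0.074]
force: [-0.7, -0.5, 0.2]
width: 0.0006
gripper_force: 0.6
```

```bash
python3 -m jog '[[[1,0,0,0,0,0,0],[2,0,0,0,0,0,0],[3,0,0,0,0,0,0],[3,0,0,0,0,0,0],[3,0,0,0,0,0,0]]]' 20
```

```text
t: 15.15
eef_pos: [0.5696, -0.1408, 0.0744]
ee_rot: [-3.141, 0.003, 0.074]
force: [-5.9, 0.6, 4.9]
width: 0.0006
gripper_force: 3.4
```

```bash
python3 -m jog '[[[1,0,0,0,0,0,0],[2,0,0,0,0,0,0],[2,0,0,0,0,0,0],[-5,0,0,0,0,0,0],[-30,0,0,0,0,0,0],[-50,0,0,0,0,0,0],[-50,0,-60,0,0,0,0],[-50,0,-120,0,0,0,0],[-50,0,-130,0,0,0,0],[-50,0,-130,0,0,0,0],[-50,0,-130,0,0,0,0]]]' 20
python3 - <<'E'
from h import *
s=arm.get_state();o=np.array([.5945,-.1385,0]);ex=np.array([.9972,.075,0]);ey=np.array([-.075,.9972,0])
im,d=grab_frame('wrist');cv2.imwrite('pics/w4.png',im);X=cloud(d,camera_params('wrist'))
C=np.stack([(X-o)@ex,(X-o)@ey,X[...,2]],-1)
m=(C[...,2]>.092)&(C[...,2]<.104)&(C[...,0]>-.2)&(C[...,0]<.03)&(abs(C[...,1])<.12)
for y in(-.08,-.04,.03,.08):
    k=m&(abs(C[...,1]-y)<.01);print(y,C[k][:,0].min() if k.any() else '')
m=(C[...,2]>.107)&(C[...,2]<.2)&(abs(C[...,1])<.03)&(C[...,0]<.08)&(C[...,0]>-.03)
p=C[m]
for lo in np.arange(.107,.2,.01):
    q=p[(p[:,2]>=lo)&(p[:,2]<lo+.01)]
    if len(q):print(lo.round(3),len(q),q.min(0).round(3),q.max(0).round(3))
print((s['eef_pos']-o)@ex,(s['eef_pos']-o)@ey,s['eef_pos'][2])
E
```

```text
t: 16.52
eef_pos: [0.5207, -0.1442, 0.2031]
ee_rot: [-3.141, 0.002, 0.074]
force: [0.7, 0.1, 0.4]
width: 0.0001
gripper_force: 0.0
-0.08 -0.01482245978079508
-0.04 -0.014740967767131404
0.03 -0.014612589536829647
0.08 -0.014515376129178173
0.107 180 [-0.015 -0.02   0.107] [0.045 0.024 0.117]
0.117 171 [-0.015 -0.016  0.117] [0.04  0.02  0.125]
0.127 55 [ 0.039 -0.016  0.13 ] [0.039 0.02  0.137]
0.137 165 [ 0.037 -0.016  0.137] [0.041 0.02  0.146]
0.147 73 [ 0.037 -0.015  0.147] [0.039 0.02  0.157]
0.157 92 [ 0.036 -0.016  0.159] [0.037 0.02  0.167]
0.167 450 [ 0.035 -0.016  0.167] [0.038 0.02  0.177]
-0.07400638228336319 -0.00018598204941778053 0.20307347014446514
```

View pics/w4.png

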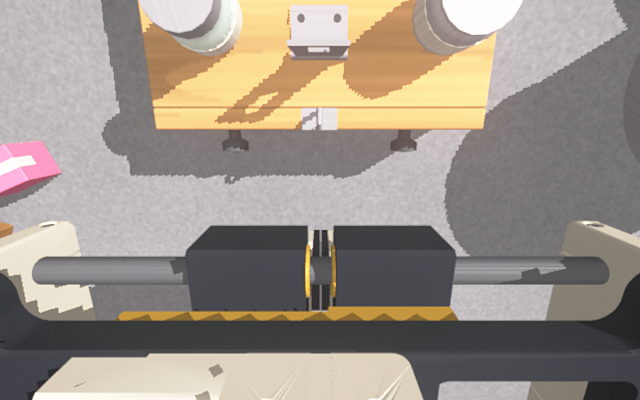

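The drawer is shut: its front edge at row 128 is flush along the whole width. The hasp leaf is upright at (319,48), and the jar and the can beside it still stand. Moving the closed fingers behind the leaf.

```bash
python3 -m jog '[[[50,-2,0,0,0,0,0],[100,-2,0,0,0,0,0],[139,-2,0,0,0,0,0],[139,-2,0,0,0,0,0],[139,-2,0,0,0,0,0],[139,-2,0,0,0,0,0],[139,-2,25,0,0,0,0],[139,-2,49,0,0,0,0],[139,-2,49,0,0,0,0],[139,-2,49,0,0,0,0]]]' 20
python3 - <<'E'
from h import *
s=arm.get_state();o=np.array([.5945,-.1385,0]);ex=np.array([.9972,.075,0]);ey=np.array([-.075,.9972,0])
print((s['eef_pos']-o)@ex,(s['eef_pos']-o)@ey,s['eef_pos'][2],s['ee_rot'],s['force'])
E
```

```text
t: 17.82
eef_pos: [0.6601, -0.1322, 0.157]
ee_rot: [3.141, -0.002, 0.074]
force: [-0.5, 0.1, 0.9]
width: 0.0006
gripper_force: 0.0
0.06592182436537782 0.0013178097515667547 0.15701784218072573 [ 3.14111707e+00 -1.52839391e-03  7.43789625e-02] [-0.47433787  0.07338884  0.93446486]
```

```bash
python3 -m jog '[[[-7,0,0,0,0,0,0],[-13,0,0,0,0,0,0],[-18,0,0,0,0,0,0],[-22,0,0.5,0,0,0,0],[-26,0,2,0,0,0,0],[-30,0,4.5,0,0,0,0],[-33.5,0,7,0,0,0,0],[-37,0,9.5,0,0,0,0],[-40,0,12.5,0,0,0,0],[-42,0,15.5,0,0,0,0],[-44,0,19,0,0,0,0],[-45.5,0,22.5,0,0,0,0],[-45.5,0,22.5,0,0,0,0]]]' 20
python3 - <<'E'
from h import *
o=np.array([.5945,-.1385,0]);ex=np.array([.9972,.075,0]);ey=np.array([-.075,.9972,0])
s=arm.get_state();print((s['eef_pos']-o)@ex,(s['eef_pos']-o)@ey,s['eef_pos'][2])
im,d=grab_frame('wrist');cv2.imwrite('pics/w5.png',im);X=cloud(d,camera_params('wrist'))
im,d=grab_frame('scene');cv2.imwrite('pics/s5.png',cv2.resize(im[120:240,140:340],(800,480),interpolation=cv2.INTER_CUBIC))
E
```

```text
t: 19.45
eef_pos: [0.614, -0.1354, 0.1325]
ee_rot: [-3.141, 0.001, 0.074]
force: [0.0, 1.1, 0.2]
width: 0.0003
gripper_force: 0.0
0.019715418996003046 0.0016250945125398499 0.13254730440104776
```

View pics/w5.png

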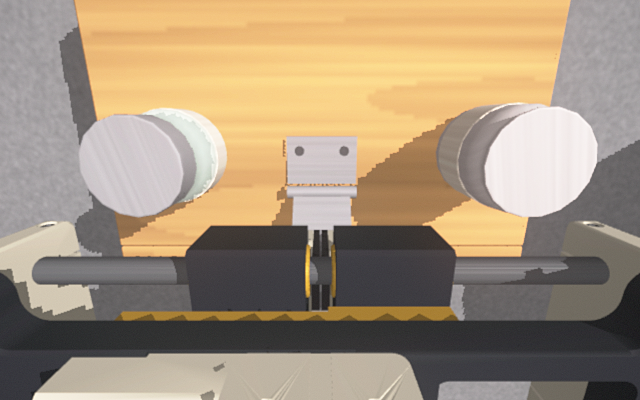

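The leaf leans forward ahead of the fingers (hinge at about (321,190)), and both top groceries at (150,160) and (515,160) are untouched. Finishing the swing.

```bash
python3 -m jog '[[[0,0,4,0,0,0,0],[1,0,8.5,0,0,0,0],[1.5,0,12,0,0,0,0],[2,0,15.5,0,0,0,0],[2,0,18.5,0,0,0,0],[2,0,21,0,0,0,0],[2.5,0,23.5,0,0,0,0],[2.5,0,25,0,0,0,0],[2.5,0,26,0,0,0,0],[2.5,0,26,0,0,0,0],[2.5,0,26,0,0,0,0]]]' 20
```

```text
t: 20.92
eef_pos: [0.6171, -0.1352, 0.1071]
ee_rot: [-3.142, -0.0, 0.074]
force: [0.0, 0.3, -0.5]
width: 0.0001
gripper_force: 0.0
```

```bash
python3 -m jog '[[[0,0,1,0,0,0,0],[0,0,2,0,0,0,0],[0,0,2.5,0,0,0,0],[0,0,2.5,0,0,0,0],[0,0,2.5,0,0,0,0]]]' 20
```

```text
t: 21.55
eef_pos: [0.6171, -0.1352, 0.1058]
ee_rot: [3.141, -0.001, 0.075]
force: [-2.2, 2.2, 8.1]
width: 0.0003
gripper_force: 4.3
```

```bash
python3 -m jog '[[[0,0,1,0,0,0,0],[0,0,1.5,0,0,0,0],[0,0,1.5,0,0,0,0],[0,0,-30,0,0,0,0],[0,0,-80,0,0,0,0],[-60,0,-110,0,0,0,0],[-100,0,-110,0,0,0,0],[-100,0,-110,0,0,0,0],[-100,0,-110,0,0,0,0]]]' 20
python3 - <<'E'
from h import *
o=np.array([.5945,-.1385,0]);ex=np.array([.9972,.075,0]);ey=np.array([-.075,.9972,0])
im,d=grab_frame('wrist');cv2.imwrite('pics/w6.png',im);X=cloud(d,camera_params('wrist'))
C=np.stack([(X-o)@ex,(X-o)@ey,X[...,2]],-1)
for x in range(-34,50,6):
    m=(abs(C[...,0]-x/1000)<.003)&(abs(abs(C[...,1]-.002)-.0125)<.003);print(x,m.sum(),np.median(C[m][:,2]).round(4) if m.any() else '')
E
```

```text
t: 22.68
eef_pos: [0.5176, -0.1427, 0.215]
ee_rot: [3.142, -0.001, 0.074]
force: [0.9, -0.2, 0.1]
width: 0.0007
gripper_force: 0.0
-34 10 -0.0003
-28 29 0.1053
-22 96 0.1051
-16 104 0.1052
-10 104 0.1051
-4 97 0.1052
2 98 0.1053
8 111 0.1052
14 98 0.1053
20 117 0.1052
26 114 0.1053
32 116 0.1051
38 128 0.1055
44 101 0.1071
```

View pics/w6.png

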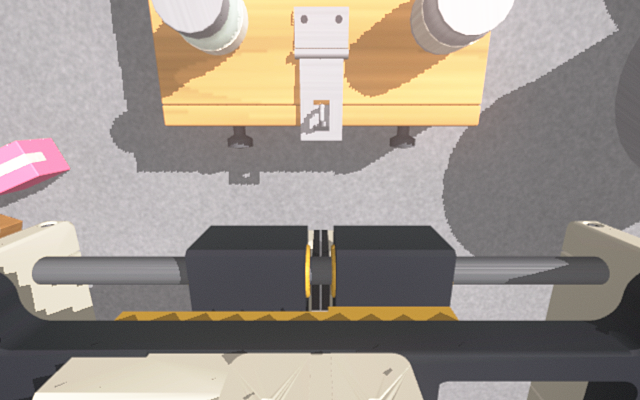

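The leaf lies flat at z = 0.105 along its whole length, with the staple through its slot at (320,115). The drawer is shut and both top groceries stand at (205,25) and (460,25), so I'm handing in.

```bash
python3 -c "
from station import arm
print(arm.job_done())"
```

```text
the job is handed in; nothing more can be done
None
```

The carton went flat into the drawer beside the standing jar, the drawer was then pushed shut, and the hasp was swung down flat over the staple; the job was handed in at about 23 s. The jar and carton inside were last seen before the drawer was closed.

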